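# Put the spare soap cakes away in the shelf cubby

### The job

Put the spare soap away: pile every soap cake lying out on the shelf into one neat, centred stack on the round dish of the white tray, and pull the cubby's clear door open through its catch. Then slide the loaded tray fully home into the cubby, square between the side walls, and only after that push the door until it snaps shut. Leave the mug, the canister and the spray bottle standing where they are.

Things in the scene. Friction and masses are not known exactly. Their poses are not given: they have to be found in the camera images.
- soap0: cream cake of solid soap, a flat disc 56 mm across and 10 mm thick, 28 g, lying flat on the shelf; all cakes are alike. Origin: centre of its underside, z up through the cake. None when this cake is absent
- soap1: cream cake of solid soap, a flat disc 56 mm across and 10 mm thick, 28 g, lying flat on the shelf; all cakes are alike. Origin: centre of its underside, z up through the cake. None when this cake is absent
- soap2: cream cake of solid soap, a flat disc 56 mm across and 10 mm thick, 28 g, lying flat on the shelf; all cakes are alike. Origin: centre of its underside, z up through the cake. None when this cake is absent
- soap3: cream cake of solid soap, a flat disc 56 mm across and 10 mm thick, 28 g, lying flat on the shelf; all cakes are alike. Origin: centre of its underside, z up through the cake. None when this cake is absent
- soap4: cream cake of solid soap, a flat disc 56 mm across and 10 mm thick, 28 g, lying flat on the shelf; all cakes are alike. Origin: centre of its underside, z up through the cake. None when this cake is absent
- tray: loose white plastic tray, 150 mm long (x) by 140 mm wide (y), 250 g, corners rounded at 10 mm, floor 4 mm thick, side and rear rims 4 mm thick and only 10 mm high. Origin: centre of its underside; its +x end is the rear, which goes into the cubby first; at its -x end stands the front panel. It slides on the shelf (no need to lift it)
- tray_dish (a point): centre of the top face of the round raised dish (72 mm across, 4 mm high, top 8 mm above the tray's underside) in the middle of the tray floor; the soap stack stands here. Axes as the tray's
- tray_panel (a point): middle of the top edge of the tray's upright front panel: 8 mm thick along the tray's x, 120 mm wide along its y, 52 mm high over the shelf, 71 mm from the tray's centre at its -x end. It can be pinched from above, one finger on either face (31 mm to the dish behind it, 39 mm to a centred cake), to drag and slide the tray, or pushed from outside
- bay: fixed low white cubby without a floor, standing on the shelf with its mouth looking to its own -x. Origin: centre of its inside at shelf height; x into the cubby, z up. Inside of the back wall at x = +75 mm, inner side walls at y = +-73 mm (3 mm free on each side of the tray), walls 5 mm thick. When the tray is home against the back wall, its origin and axes coincide with these
- bay_mouth (a point): middle of the cubby's mouth plane at shelf height, at x = -85 mm of the cubby; axes as the cubby's. The home tray's panel lies 10 mm inside it. The grey block of the roller catch, 50 mm high, stands outside the -y wall just behind the mouth, reaching to y = -120 mm
- bay_roof (a point): middle of the roof's front edge, on its top face, 69 mm over the shelf (underside 64 mm), 70 mm behind the mouth plane. The roof covers the cubby from here to its back; between here and the mouth the top is open, so the tray's panel can be reached from above even when home
- door (a joint): upright hinge of the cubby's clear door with white edges. 0 = shut (as at the start), grows as it opens outward, clockwise from above, stop at 1.85 rad. A sprung roller at the free edge meets it at 0.1 rad and holds it shut: about 6 N at the pull gets it past, at 0.06 rad it snaps in. Elsewhere it swings lightly and stays where left. For the tray to pass it must be open about 1.6 rad or more
- door_hinge (a point): the door's upright hinge axis at shelf height, at x = -90, y = +80 mm of the cubby. Turns with the door: x is normal to the door (into the cubby when shut), -y runs along the door to its free edge. The door is 8 mm thick (about this axis), 185 mm wide, 4 to 66 mm over the shelf
- door_pull (a point): grip point on the door's pull: an upright steel post 10 mm thick, free-standing from 21 to 67 mm over the shelf (this point is at 45 mm), 39 mm outside the middle of the door's thickness and 128 mm from the hinge; a bar at 16 mm height joins it to the door. Can be pinched from above. Axes as the door's
- mug: bystander: white mug with an upright bamboo brush, 80 mm across, 190 mm high in all; origin under its centre
- canister: bystander: tin canister, 94 mm across, 118 mm high; origin under its centre
- spray: bystander: closed white spray bottle, 74 mm across, 200 mm high; origin under its centre
There are look-alikes about, which are no part of the job. Leave any yellow look-alike of the tray alone. What is shaped like the soap3 but pink is not meant.

How it is judged (in metres and radians):
On the way, in this order (a step that is already met when the one before it is completed fails the run):
1. every soap cake lies in a centred stack on the tray's dish while the tray is still outside, and the door is open (horizontal distance between each of soap0, soap1, soap2, soap3, soap4 and tray_dish below 0.012 m and z of soap0 in the frame of tray_dish between -0.004 and 0.045 m and angle between each of soap0, soap1, soap2, soap3, soap4's own z axis and vertical below 0.12 rad and z of soap1 in the frame of tray_dish between -0.004 and 0.045 m and z of soap2 in the frame of tray_dish between -0.004 and 0.045 m and z of soap3 in the frame of tray_dish between -0.004 and 0.045 m and z of soap4 in the frame of tray_dish between -0.004 and 0.045 m and x of tray in the frame of bay below -0.12 m and value of joint door above 1 rad), for 0.3 s.
2. the tray with its stack is fully home in the cubby (horizontal distance between each of soap0, soap1, soap2, soap3, soap4 and tray_dish below 0.012 m and z of soap0 in the frame of tray_dish between -0.004 and 0.045 m and angle between each of soap0, soap1, soap2, soap3, soap4's own z axis and vertical below 0.12 rad and z of soap1 in the frame of tray_dish between -0.004 and 0.045 m and z of soap2 in the frame of tray_dish between -0.004 and 0.045 m and z of soap3 in the frame of tray_dish between -0.004 and 0.045 m and z of soap4 in the frame of tray_dish between -0.004 and 0.045 m and x of tray in the frame of bay between -0.008 and 0.01 m and y of tray in the frame of bay between -0.008 and 0.008 m and angle between the x axis of tray and the x axis of bay, either way round below 0.08 rad and z of tray in the frame of bay below 0.008 m), for 0.2 s.
3. the door is snapped shut (value of joint door below 0.025 rad), for 0.2 s.
At the end, for the whole second after the job is handed in: every soap cake present lies flat in one stack on the dish, each within 12 mm of the dish's centre; the tray is home within 8 mm of the back wall, within 8 mm of the middle and square within 0.08 rad; the door is snapped shut (within 0.025 rad); all at rest (all of step 2 and linear speed of each of soap0, soap1, soap2, soap3, soap4, tray below 0.02 m/s and value of joint door below 0.025 rad); the robot touches nothing.
It fails at once if the mug is knocked over or shoved more than 4 cm (distance of mug from where it was at the start of the episode above 0.04 m or angle between mug's own z axis and vertical above 0.35 rad).
It fails at once if the canister is knocked over or shoved more than 4 cm (distance of canister from where it was at the start of the episode above 0.04 m or angle between canister's own z axis and vertical above 0.35 rad).
It fails at once if the spray bottle is knocked over or shoved more than 4 cm (distance of spray from where it was at the start of the episode above 0.04 m or angle between spray's own z axis and vertical above 0.35 rad).
Of soap0, soap1, soap2, soap3, soap4 only 3 to 5 are there at a start; the rules pass over those that are not, and their reading is None.
At some moment in a run one of soap0, soap1, soap2, soap3, soap4 may be knocked a few centimetres aside while the robot is not near it.
Once in a run the grip may slacken for a moment while it holds something.
It also fails if it takes over 210 s, if anything falls off the work surface, if the arm or the gripper's body presses on something with over 40 N, if the wrist force passes 120 N, or if a joint passes its speed limit or range.

### The arm

A 6-joint arm with a two-finger parallel gripper is mounted at the origin on the work surface. World frame = base frame: x ahead of the robot, y to its left, z up, the work surface at z = 0. Lengths are in mm, angles in rad, forces in N, time in s.
With the tool pointing down it reaches from about 325 to 775 mm from the base axis. Payload 5.5 kg.
Tool frame: the origin (TCP) lies at the centre of the arm's flange, where the gripper is bolted on; the fingertips stand 182 mm ahead of it and the grasp point (between the pads) lies 163 mm ahead of it; z points along the fingers, x is the direction in which the jaws open and shut, and the axes are right-handed (so a half turn about z gives the same grasp; the last joint's range is limited). The gripper opens to 88 mm and grips with 3 to 60 N. Pads are 20 mm wide; open, the fingers measure 115 mm over their backs; the gripper's body (75 mm by 178 mm) begins 61 mm behind the grasp point.
Start: joints at [-1.354, 0.091, 1.231, -0, 1.82, -0.057], TCP at [162.234, -577.666, 404.631] pointing down, gripper open.
Joint ranges: [-2.87, 2.87], [-0.86, 2.18], [0.17, 2.46], [-1.51, 4.65], [0.06, 2.69], [-2.65, 2.65]. Speed limits (rad/s): [2.57, 2.57, 3.01, 3.14, 3.14, 3.14].

### API

Orientations are given as a rotation vector (axis times angle).
In Python, from bench import ctrl gives the robot as it stands. The module is installed in compiled form; this text tells all that it offers. Calls block until the motion is done:
- ctrl.goto(position, orientation): joint-space move of the TCP to a pose.
- ctrl.servo_line(position, velocity=150, orientation=None): straight line of the TCP; orientation=None keeps the orientation; velocity is the mean speed in mm/s.
- ctrl.goto_joints(angles): joint-space move.
- ctrl.move_gripper(opening, f_grip=None): finger opening in mm; f_grip is the grip in N (None keeps the last); returns when the fingers have stopped.
- ctrl.wait(seconds).
- ctrl.solve_ik(position, orientation): joint angles nearest the present ones, or None.
- ctrl.sense(): the state.
- ctrl.get_image(name): name is "scene" or "top" or "wrist"; returns a dict with "img" (400x640x3 uint8, red, green, blue), "z_map" (400x640 float32, mm along the optical axis (not along the pixel's ray), 0 where there is no reading), "fx", "fy", "cx", "cy" (pixels), "R" (3x3) and "t" (3): a world point X has camera coordinates R X + t; the wrist camera has in their place "mount" (4x4, takes a point from camera to tool coordinates, whose origin is the TCP and whose axes are the tool frame's). Camera axes: x right, y down, z forward; pixel columns grow to the right and rows downward; lengths in mm; the calibration is good to about 2 mm. A picture is of the moment at which its call begins: read the wrist's pose just before it.
A pose or a line that the arm cannot do raises ctrl.MotionError and nothing moves.
- ctrl.finish_job(): hands the job in, once; it reports no verdict.
The state is a dict: "t": time; "joint_pos": joint angles; "qd": joint speeds; "effort": joint torques, N m; "tcp_pos": TCP position; "tool_rot": TCP orientation; "contact_force": force on the tool from outside, world axes, zero at the start; "ft_torque": the same for the moment, N m; "grip_width": finger opening in mm.
Only numpy, scipy, OpenCV 4.12 (cv2) and the standard library are available. Lean on these libraries where they do the work, as an engineer would, in place of code of your own. Each camera call takes 0.05 s, during which the arm holds its last target. There are 200 camera calls.

## Working session

There is one attempt and no reset: what is moved stays moved. The work goes in short steps, each a Python script; the robot and the scene stay as the last script left them, time stands still between calls to the robot, and variables do not carry over. Pictures are saved under pics/ and viewed, on a budget of 14 in all, crops included, one or two more only if the job needs it, and the job is handed in when it is done.

```bash
mkdir -p pics
cat > h.py <<'E'
import numpy as np, cv2
from bench import ctrl
from scipy.spatial.transform import Rotation as Rot
def grab(name):
    s=ctrl.sense(); d=ctrl.get_image(name)
    if name=="wrist":
        T=np.eye(4);T[:3,:3]=Rot.from_rotvec(s["tool_rot"]).as_matrix();T[:3,3]=s["tcp_pos"]
        M=T@np.array(d["mount"]); d["Rwc"]=M[:3,:3]; d["c"]=M[:3,3]
    else:
        R=np.array(d["R"]); d["Rwc"]=R.T; d["c"]=-R.T@np.array(d["t"])
    return d
def ray(d,u,v,z):
    "pixels -> world on plane z"
    u=np.atleast_1d(u);v=np.atleast_1d(v)
    r=np.stack([(u-d["cx"])/d["fx"],(v-d["cy"])/d["fy"],np.ones(len(u))],1)@d["Rwc"].T
    return d["c"]+r*((z-d["c"][2])/r[:,2])[:,None]
def cloud(d):
    v,u=np.mgrid[0:400,0:640]; z=d["z_map"]
    p=np.stack([(u-d["cx"])/d["fx"]*z,(v-d["cy"])/d["fy"]*z,z],-1)
    return p@d["Rwc"].T+d["c"]
def proj(d,X):
    p=(np.atleast_2d(X)-d["c"])@d["Rwc"]
    return np.stack([p[:,0]/p[:,2]*d["fx"]+d["cx"],p[:,1]/p[:,2]*d["fy"]+d["cy"]],1)
def save(d,n): cv2.imwrite("pics/"+n,cv2.cvtColor(d["img"],cv2.COLOR_RGB2BGR))
E
python3 - <<'E'
from h import *
for n in("top","scene"):
    d=grab(n); save(d,n+"0.png"); print(n,d["c"],d["fx"],d["Rwc"][:,2]); 
s=ctrl.sense(); print(s["t"],s["contact_force"],s["grip_width"])
E
```

```text
top [ 395.60749683   38.75794342 1110.86594045] 437.63047056988114 [ 0.1075021   0.00674462 -0.99418198]
scene [1340.72219147 -592.77151321  848.77145843] 473.53541020192034 [-0.62683794  0.5004719  -0.59716168]
0.1 [-0.13733115 -0.34333648  0.65319585] 87.93394370256173
```

View pics/top0.png

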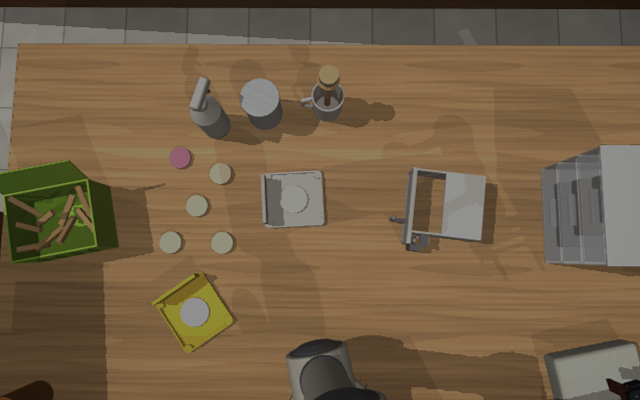

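View pics/scene0.png

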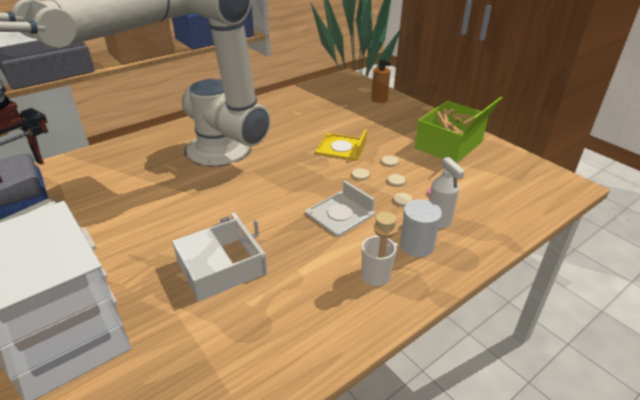

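Top view: cream cakes at (220,173), (197,205), (171,242) and (222,242). Look-alikes: pink disc (180,157), the white dishes at (294,199) and (195,312), and the yellow tray (193,312). The white tray is at (294,199) with its panel on the left. The cubby is at about (450,205) with its door on the left and the pull at (395,220). Next I'll take close wrist views.

```bash
cat >> h.py <<'E'
def down(yaw): # tool x at world angle yaw, z down
    return (Rot.from_euler('z',yaw)*Rot.from_euler('x',np.pi)).as_rotvec()
E
python3 - <<'E'
from h import *
d=grab("top")
for n,u,v,z in [("c1",220,173,10),("c2",197,205,10),("c3",171,242,10),("c4",222,242,10),("tray",294,199,8),("pull",395,220,60),("roof",465,205,69),("hinge",415,170,66)]:
    print(n,ray(d,u,v,z)[0].round(), cloud(d)[v,u].round(), d["img"][v,u])
s=ctrl.sense(); print(s["tool_rot"])
c=ray(d,205,212,10)[0]; 
w=ctrl.get_image("wrist"); print(np.array(w["mount"]).round(2),w["fx"])
def look(n,x,y,z=480,yaw=0):
    ctrl.goto([x,y,z],down(yaw)); ctrl.wait(.3); d=grab("wrist"); save(d,n); np.save(n[:-4]+".npy",d,allow_pickle=True); print(n,d["c"])
look("w1.png",c[0]-60,c[1]-60)
E
```

```text
c1 [602. 290.  10.] [603. 290.   7.] [145 134 112]
c2 [520. 346.  10.] [520. 346.   9.] [146 145 123]
c3 [426. 408.  10.] [426. 408.  11.] [145 144 123]
c4 [427. 279.  10.] [427. 280.   7.] [146 145 122]
tray [537. 100.   8.] [537. 100.   8.] [147 146 141]
pull [ 481. -147.   60.] [ 484. -154.   21.] [74 72 71]
roof [ 517. -313.   69.] [ 517. -312.   70.] [141 139 134]
hinge [ 602. -195.   66.] [ 602. -195.   67.] [140 138 131]
[-2.50302234e+00  1.89693992e+00  1.83151435e-03]
[[  1.    -0.     0.     0.74]
 [  0.     0.96   0.28 -77.83]
 [ -0.    -0.28   0.96  20.97]
 [  0.     0.     0.     1.  ]] 340.18288653523814
w1.png [442.0397171  342.00041406 458.99813924]
```

View pics/w1.png

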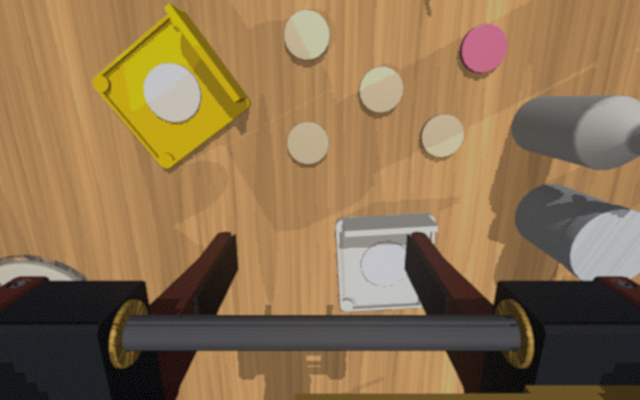

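Wrist view: the four cakes are confirmed at (307,35), (381,90), (442,136) and (307,143). The pink disc is at (484,48), and the white tray's dish at (383,263) is empty. Now the cubby, and numeric positions.

```bash
cat >> h.py <<'E'
def cakes(d,z=10,verbose=False):
    "cream discs: centroids on plane z"
    hsv=cv2.cvtColor(d["img"],cv2.COLOR_RGB2HSV)
    P=cloud(d)[...,2]
    m=cv2.inRange(hsv,(18,18,90),(45,75,255))
    m=cv2.morphologyEx(m,cv2.MORPH_OPEN,np.ones((5,5)))
    out=[]
    for c in cv2.findContours(m,cv2.RETR_EXTERNAL,cv2.CHAIN_APPROX_NONE)[0]:
        a=cv2.contourArea(c)
        if a<150 or len(c)<20: continue
        M=cv2.moments(c); u,v=M["m10"]/a,M["m01"]/a
        w=ray(d,c[:,0,0],c[:,0,1],z); (x,y),(p,q),_=cv2.fitEllipse(w[:,:2].astype(np.float32))
        if 45<p<65 and 45<q<68: out.append((round(x,1),round(y,1)))
        if verbose: print("cand",round(u),round(v),round(a),round(x),round(y),round(p),round(q))
    return out
def look(n,x,y,z=480,yaw=0):
    ctrl.goto([x,y,z],down(yaw)); ctrl.wait(.3); d=grab("wrist"); save(d,n); np.save(n[:-4]+".npy",d,allow_pickle=True); print(n,d["c"]); return d
E
python3 - <<'E'
from h import *
d=np.load("w1.npy",allow_pickle=True).item(); print(cakes(d,10,True))
print(cakes(grab("top"),10,True))
look("w2.png",545,-270,520,0)
print(ctrl.sense()["t"])
look("w3.png",537,30,480,0)
E
```

```text
cand 31 271 832 13 91 36 105
cand 308 143 1246 425 281 51 54
cand 442 135 1319 600 290 53 54
cand 381 89 1464 518 348 53 54
cand 307 35 1702 425 411 53 55
[(424.6, 281.1), (600.4, 290.5), (517.5, 348.4), (425.2, 411.0)]
cand 331 387 1084 73 3 65 174
cand 563 380 366 103 -560 43 102
cand 212 382 2545 91 289 111 212
cand 592 355 207 157 -632 24 88
cand 630 366 686 135 -720 50 117
cand 136 362 639 134 480 40 163
cand 194 339 3634 195 336 136 246
cand 107 299 639 285 561 34 161
cand 190 257 672 389 359 37 159
cand 222 242 346 426 280 53 53
cand 50 248 600 412 713 40 143
cand 33 210 288 504 761 38 73
cand 100 225 3248 470 588 117 251
cand 220 173 328 602 289 52 53
cand 84 188 1656 564 631 61 266
cand 140 189 984 562 494 45 240
cand 3 145 280 677 852 19 151
cand 6 71 438 871 861 37 125
cand 221 39 311 963 306 21 177
cand 108 35 960 972 607 40 286
cand 11 38 364 963 856 53 71
cand 43 30 604 985 771 64 105
[(425.7, 280.2), (602.3, 289.3)]
w2.png [ 544.89395409 -192.01067974  499.09819312]
6.0333
w3.png [537.13618823 106.58993603 458.95911014]
```

View pics/w2.png

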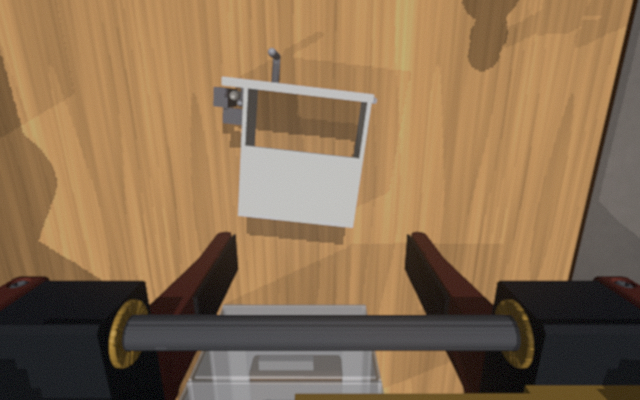

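View pics/w3.png

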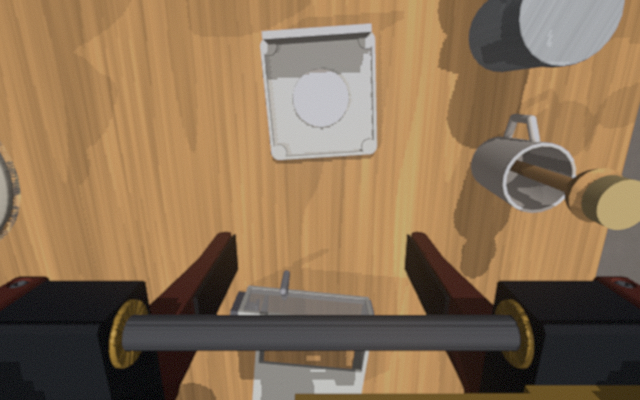

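w2: roof corners at about (246,146), (361,157), (353,227) and (238,214). The door's top edge runs (222,80)–(373,98), the pull top is at (273,52) and the catch at (230,100). w3: tray with dish at (322,98) and panel top edge (263..371, 32).

```bash
cat > meas.py <<'E'
from h import *
def white(d):
    hsv=cv2.cvtColor(d["img"],cv2.COLOR_RGB2HSV); return (hsv[...,1]<40)&(hsv[...,2]>95)
def blob(m,k):
    m=cv2.morphologyEx(m.astype(np.uint8),cv2.MORPH_OPEN,np.ones((k,k)))
    n,l,s,c=cv2.connectedComponentsWithStats(m); 
    return max(cv2.findContours(m,cv2.RETR_EXTERNAL,cv2.CHAIN_APPROX_NONE)[0],key=cv2.contourArea)[:,0]
def rect(d,c,z):
    r=cv2.minAreaRect(ray(d,c[:,0],c[:,1],z)[:,:2].astype(np.float32)); return r
def bay(d):
    P=cloud(d); m=white(d)&(P[...,2]>55)&(P[...,2]<85)&(P[...,1]<-150)&(P[...,0]<640)&(P[...,0]>400)&(P[...,1]>-420); m[235:]=0
    c=blob(m,25); r=rect(d,c,69); print("roof",r,"z",np.median(P[c[:,1],c[:,0],2]))
    b=cv2.boxPoints(r); ctr=np.array(r[0])
    # x axis: edge direction closest to -Y
    e=[b[1]-b[0],b[2]-b[1]]; e=[v/np.linalg.norm(v) for v in e]
    ax=max(e+[-v for v in e],key=lambda v:-v[1])
    return ctr-32.5*ax, np.arctan2(ax[1],ax[0])
def tray(d,near=None):
    P=cloud(d); hsv=cv2.cvtColor(d["img"],cv2.COLOR_RGB2HSV)
    # panel top edge
    m=white(d)&(P[...,2]>44)&(P[...,2]<60)&(abs(P[...,0]-537)<110)&(abs(P[...,1]-160)<80)
    c=blob(m,3); r=rect(d,c,52); print("panel",r)
    # whole tray white low
    m=white(d)&(P[...,2]<30)&(abs(P[...,0]-537)<100)&(abs(P[...,1]-100)<105); m[235:]=0
    m=cv2.morphologyEx(m.astype(np.uint8),cv2.MORPH_CLOSE,np.ones((7,7)))
    c=blob(m,5); r2=rect(d,c,9); print("tray",r2)
    return r,r2
if __name__=="__main__":
    d=np.load("w2.npy",allow_pickle=True).item() if 0 else np.load("w2.npy",allow_pickle=True).item()
    o,a=bay(d); print("bay",o,a)
    for n,u,v,z in [("pulltop",273,52,67),("doorL",222,80,66),("doorR",373,98,66),("roofFL",246,146,69),("FR",361,157,69),("BR",353,227,69),("BL",238,214,69)]: print(n,ray(d,u,v,z)[0].round(1))
    R=np.array([[np.cos(a),-np.sin(a)],[np.sin(a),np.cos(a)]])
    print("hinge",o+R@[-90,80],"pull",o+R@[-129,80-128])
    d=np.load("w3.npy",allow_pickle=True).item(); tray(d)
    for n,u,v,z in [("dish",322,98,8),("panL",263,33,52),("panR",371,27,52),("rearL",275,157,10),("rearR",375,149,10)]: print(n,ray(d,u,v,z)[0].round(1))
E
python3 meas.py
```

```text
roof ((512.8570556640625, -290.37225341796875), (67.52546691894531, 144.15316772460938), 89.98320770263672) z 68.1012465853913
bay [ 512.86654418 -257.87225342] -1.5710883
pulltop [ 488.8 -143.8   67. ]
doorL [ 425.9 -175.    66. ]
doorR [ 608.9 -195.8   66. ]
roofFL [ 450.5 -254.1   69. ]
FR [ 596.3 -268.1   69. ]
BR [ 588.7 -363.9   69. ]
BL [ 434.1 -345.1   69. ]
hinge [ 592.89281827 -167.89561776] pull [ 464.9042134  -128.85824572]
panel ((531.955078125, 172.52845764160156), (118.2396011352539, 8.885124206542969), 3.5190589427948)
tray ((536.908447265625, 99.84284973144531), (140.131103515625, 145.1016387939453), 3.451378107070923)
dish [538.7 102.6   8. ]
panL [474.2 171.3  52. ]
panR [591.9 177.   52. ]
rearL [476.   27.3  10. ]
rearR [608.7  37.6  10. ]
```

```bash
sed -i 's/&(P\[...,0\]<640)&(P\[...,0\]>400)//; s/P\[...,1\]>-420/P[...,1]>-375/; s/c=blob(m,25)/c=blob(m,9)/' meas.py
python3 meas.py | head -8
python3 - <<'E'
from h import *
from meas import *
d=np.load("w2.npy",allow_pickle=True).item(); P=cloud(d)
m=white(d)&(P[...,2]>55)&(P[...,2]<85)&(P[...,1]<-150)&(P[...,1]>-375); m[235:]=0
# robust line fits of the roof edges by column/row scan
v,u=np.nonzero(cv2.morphologyEx(m.astype(np.uint8),cv2.MORPH_OPEN,np.ones((9,9))))
def fit(p): 
    vx,vy,x,y=cv2.fitLine(p.astype(np.float32),cv2.DIST_HUBER,0,.01,.01).ravel(); return np.degrees(np.arctan2(vy,vx)),(x,y)
top=np.array([(c,v[u==c].min()) for c in range(255,350)]); bot=np.array([(c,v[u==c].max()) for c in range(250,345)])
lef=np.array([(u[v==r].min(),r) for r in range(165,210)]); rig=np.array([(u[v==r].max()+1,r) for r in range(165,210)])
for q in(top,bot+[0,1],lef,rig): print(fit(ray(d,q[:,0]-.5,q[:,1]-.5,69)[:,:2]))
E
```

```text
roof ((515.7254638671875, -308.45849609375), (95.56706237792969, 154.93310546875), 83.6117172241211) z 68.05722936275106
bay [ 519.34160876 -276.16029739] -1.6822932
pulltop [ 488.8 -143.8   67. ]
doorL [ 425.9 -175.    66. ]
doorR [ 608.9 -195.8   66. ]
roofFL [ 450.5 -254.1   69. ]
FR [ 596.3 -268.1   69. ]
BR [ 588.7 -363.9   69. ]
(np.float32(-6.3802953), (np.float32(520.8727), np.float32(-261.1566)))
(np.float32(-6.101465), (np.float32(511.4241), np.float32(-355.81085)))
(np.float32(84.82491), (np.float32(437.71637), np.float32(-311.41583)))
(np.float32(83.556335), (np.float32(592.8767), np.float32(-311.45807)))
```

```bash
cat > pick.py <<'E'
from h import *
import sys
DISH=np.array([537.2,101.0]); YT=0.06
LOOK=(442,264,480)
def scan():
    ctrl.goto(LOOK,down(0)); ctrl.wait(.2); d=grab("wrist"); return d,[c for c in cakes(d) if c[1]>190]
def pickplace(xy,k,yaw):
    x,y=xy
    ctrl.move_gripper(88,20)
    ctrl.goto([x,y,260],down(yaw)); ctrl.servo_line([x,y,185],100)
    ctrl.move_gripper(40,20); w=ctrl.sense()["grip_width"]; print("grip",w,ctrl.sense()["contact_force"].round(1) if hasattr(ctrl.sense()["contact_force"],'round') else '')
    ctrl.servo_line([x,y,290],150); w=ctrl.sense()["grip_width"]
    if w<50: print("LOST",w); return False
    ctrl.goto([*DISH,290],down(YT)); 
    w=ctrl.sense()["grip_width"]; print("over dish",w)
    if w<50: print("LOST",w); return False
    z=185+8+10*k+1.0
    ctrl.servo_line([*DISH,z+8],120); ctrl.servo_line([*DISH,z],30)
    w=ctrl.sense()["grip_width"]; print("place",w,np.round(ctrl.sense()["contact_force"],1))
    ctrl.move_gripper(74); ctrl.wait(.1); ctrl.servo_line([*DISH,z+80],120)
    return True
E
python3 - <<'E'
from pick import *
d,c=scan(); print(c)
t=max(c,key=lambda p:p[0]); print("go",t)
pickplace(t,0,np.pi/2)
d,c=scan(); print(c); print(cakes(d,18,True)); save(d,"s1.png"); print(ctrl.sense()["t"])
E
```

```text
[(424.3, 281.6), (600.4, 290.5), (517.6, 348.4), (425.2, 411.0)]
go (600.4, 290.5)
grip 55.58146851560167 [-0.   0.8  0.2]
over dish 55.512353295368264
place 55.43265354860542 [ 0.5 -0.4 -0.5]
[(424.2, 281.3), (517.3, 348.5), (425.1, 411.1)]
cand 36 273 992 25 88 49 96
cand 382 269 748 530 99 40 62
cand 308 141 1275 425 282 51 53
cand 381 87 1477 516 348 52 52
cand 307 33 1721 425 410 52 53
[(424.6, 282.3), (516.0, 348.4), (425.4, 409.8)]
18.0167
```

View pics/s1.png

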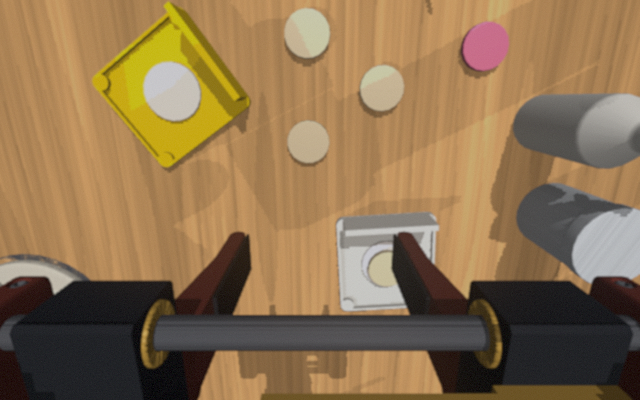

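The first cake is on the dish at (383,268), partly hidden by a finger, and three are still out. I'll do the rest, rescanning before each and checking centring from above the tray.

```bash
cat > chk.py <<'E'
from h import *
def chk(n,k):
    d=look(n,537,30,480,0)
    print("stack top cake",[c for c in cakes(d,8+10*k) if abs(c[0]-537)<45 and abs(c[1]-101)<45]); return d
E
python3 - <<'E'
from pick import *
from chk import chk
chk("k1.png",1)
for k in (1,2,3):
    d,c=scan(); print(c)
    if not c: break
    t=max(c,key=lambda p:p[0]) 
    if not pickplace(t,k,0.0): break
d=chk("k4.png",4); print(ctrl.sense()["t"])
E
```

```text
k1.png [536.48781056 108.43247666 459.19426611]
stack top cake [(537.6, 98.3)]
[(425.0, 281.3), (517.5, 348.5), (425.2, 411.0)]
grip 55.17873749823934 [0.  0.3 1.2]
over dish 55.4406095193024
place 55.35324130463137 [ 0.1  0.5 -1.1]
[(424.4, 281.6), (425.2, 411.1)]
grip 55.175853835828335 [ 0.6 -0.9  0.2]
over dish 55.20280134766428
place 55.31146328044559 [ 0.1  0.9 -0.4]
[(424.5, 281.2)]
grip 55.36967890050542 [ 0.  -0.9  0.6]
over dish 55.064347372451664
place 54.95048691511185 [-0.4 -0.3  0. ]
k4.png [536.88902333 107.87590461 457.45115928]
stack top cake [(537.4, 100.5)]
46.4333
```

View pics/k4.png

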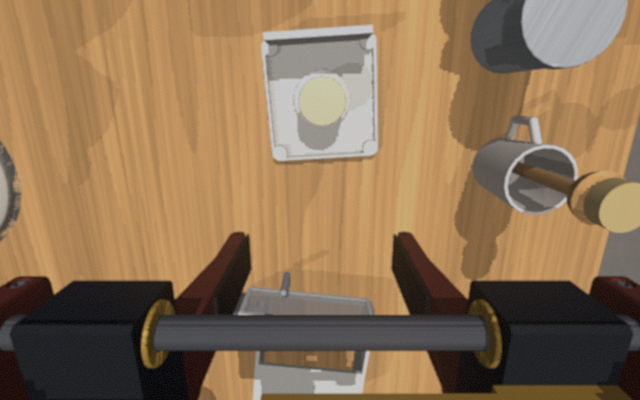

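Four cakes are stacked and centred: the top cake is at (322,100), about 1 mm from the dish centre, and no cream disc is left outside. Next, the door.

```bash
cat > door.py <<'E'
from h import *
O=np.array([519.3,-276.2]); A=-1.6823
ux=np.array([np.cos(A),np.sin(A)]); uy=np.array([-ux[1],ux[0]])
H=O-90*ux+80*uy
def rel(th,x,y): # door-frame point -> world xy
    c,s=np.cos(A-th),np.sin(A-th); return H+np.array([c*x-s*y,s*x+c*y])
P0=np.array([488.0,-143.5]); q=P0-H; PX,PY=q@ux,q@uy
E
python3 - <<'E'
from door import *
print("pull in door frame",PX,PY,"H",H)
d=grab("top")
for n,u,v,z in [("mug",328,112,0),("brush",329,75,185)]: print(n,ray(d,u,v,z)[0].round())
yw=lambda t: A-t+np.pi
ctrl.move_gripper(30,40)
ctrl.goto([*rel(0,PX,PY),290],down(yw(0)))
ctrl.servo_line([*rel(0,PX,PY),208],80); print(np.round(ctrl.sense()["contact_force"],1))
ctrl.move_gripper(0,40); s=ctrl.sense(); print("grip",s["grip_width"],np.round(s["contact_force"],1))
for t in np.arange(.04,1.46,.0705):
    ctrl.servo_line([*rel(t,PX,PY),208],60,down(yw(t)))
    s=ctrl.sense(); 
    if t<.3 or s["grip_width"]<7: print(round(t,2),s["grip_width"],np.round(s["contact_force"],1))
    if s["grip_width"]<7: break
s=ctrl.sense(); print("end",t,s["grip_width"],np.round(s["contact_force"],1),s["t"])
ctrl.move_gripper(28); ctrl.servo_line([*rel(t,PX,PY),300],100)
d=grab("top"); save(d,"top1.png")
E
```

```text
pull in door frame -38.39308278450501 -125.87151941119063 H [ 608.81774081 -195.66072958]
mug [768.  14.   0.]
brush [790.  16. 185.]
[ 0.  -0.4  0.4]
grip 9.587559295614284 [1.  6.3 2.1]
0.04 9.223397068399718 [-3.9 -3.   3.5]
0.11 9.137004038623479 [-2.2  4.4  3.9]
0.18 9.301242190181519 [-4.5  2.9  5.3]
0.25 9.46365342158496 [-3.7  3.7  5.8]
end 1.4499999999999997 9.461004438528777 [1.9 5.2 2. ] 56.9583
```

View pics/top1.png

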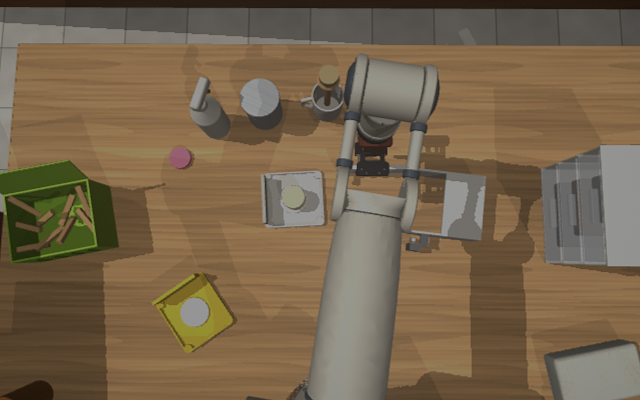

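Run:
```python
from door import *
yw=lambda t: A-t-np.pi/2+2*np.pi
ctrl.move_gripper(0,20)
t=1.45; p=rel(t,34,-145); print(p,yw(t))
ctrl.goto([*p,300],down(yw(t))); ctrl.servo_line([*p,215],80)
for x,t in [(14,1.45),(14,1.53),(14,1.61),(14,1.69),(14,1.76)]:
    ctrl.servo_line([*rel(t,x,-145),215],60,down(yw(t))); print(t,np.round(ctrl.sense()["contact_force"],1))
ctrl.servo_line([*rel(1.7,40,-145),215],80); p=ctrl.sense()["tcp_pos"]; ctrl.servo_line([p[0],p[1],330],150)
ctrl.goto([520,-120,520],down(0)); ctrl.wait(.2)
d=grab("wrist"); save(d,"w4.png"); np.save("w4.npy",d,allow_pickle=True); print(ctrl.sense()["t"])
```

```text
[573.47179343 -50.98293583] 1.5800889803846898
1.45 [ 0.4 -1.   0.3]
1.53 [-0.4 -1.1  0.4]
1.61 [ 0.1 -0.3 -0.5]
1.69 [ 0.8 -0.1 -0.6]
1.76 [ 0.6  0.4 -0.8]
66.3917
```

View pics/w4.png

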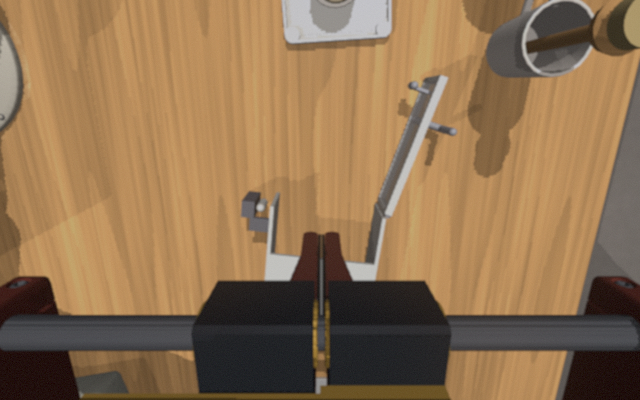

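Door is open to roughly 1.75 rad (hinge end (387,212), free end (440,80)). Pinch the panel and bring the tray to just before the mouth, then re-measure.

```bash
cat > drag.py <<'E'
from door import *
Z=202
def T(p,a,x,y=0): # tray frame pt (panel at x=-71)
    return p+np.array([np.cos(a)*x-np.sin(a)*y,np.sin(a)*x+np.cos(a)*y])
def B(x,y=0): return O+x*ux+y*uy
def pinch(p,a):
    c=T(p,a,-71); yaw=a+np.pi
    ctrl.move_gripper(30,40); ctrl.goto([*c,300],down(yaw)); ctrl.servo_line([*c,Z],80)
    ctrl.move_gripper(0,40); s=ctrl.sense(); print("pinch",s["grip_width"],np.round(s["contact_force"],1))
def path(p0,a0,p1,a1,n,v):
    for f in np.linspace(0,1,n+1)[1:]:
        p=p0+(p1-p0)*f; a=a0+(a1-a0)*f
        ctrl.servo_line([*T(p,a,-71),Z],v,down(a+np.pi))
        s=ctrl.sense(); print(p.round(),s["grip_width"].__round__(1),np.round(s["contact_force"],1))
        if s["grip_width"]<6: print("LOST"); return False
    return True
def release():
    ctrl.move_gripper(28); p=ctrl.sense()["tcp_pos"]; ctrl.servo_line([p[0],p[1],300],100)
E
python3 - <<'E'
from drag import *
from meas import tray,cakes
d=look("k5.png",537,30,480,0); r,r2=tray(d); print(cakes(d,48))
p=np.array([537.,101.]); a=np.radians((r[2]+r2[2])/2)-np.pi/2; print(a)
pinch(p,a)
if path(p,a,B(-215),A,6,50): pass
release(); 
d=look("k6.png",541,-145,480,0); print(ctrl.sense()["t"])
E
```

```text
k5.png [536.98710823 106.20970611 459.48476262]
panel ((532.1458129882812, 172.5503387451172), (118.50799560546875, 8.906668663024902), 3.5452942848205566)
tray ((536.8796997070312, 99.69894409179688), (139.98812866210938, 144.66595458984375), 3.424978017807007)
[(537.4, 100.6)]
-1.5099692260741877
pinch 7.626509249880202 [-0.3  2.2  2. ]
[538.  74.] 7.7 [-0.  -2.3  5.6]
[539.  46.] 7.9 [-0.8  2.2  5.7]
[540.  19.] 7.9 [0.4 2.8 6.2]
[541.  -8.] 7.8 [0.2 2.1 5.1]
[542. -35.] 7.8 [0.3 2.2 5.5]
[543. -63.] 7.8 [-0.3  2.6  5.2]
k6.png [540.85182298 -67.14561292 458.44621589]
78.4583
```

View pics/k6.png

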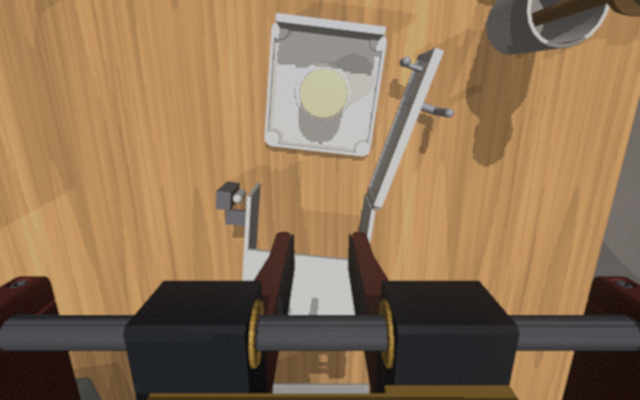

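The tray (dish (323,92)) sits before the mouth, roughly square, and the stack is still centred. I'll measure it, and overlay the projected wall model as a check.

Run:
```python
from drag import *
from meas import white,blob,rect,cakes
d=np.load("k6.npy",allow_pickle=True).item(); P=cloud(d)
m=white(d)&(P[...,2]>44)&(P[...,2]<60)&(abs(P[...,0]-541)<100)&(P[...,1]>-30); m[60:]=0
r=rect(d,blob(m,3),52); print("panel",r,"expect",B(-286),np.degrees(A)+90)
m=white(d)&(P[...,2]<30); m[165:]=0; m[:,:255]=0; m[:,395:]=0
m=cv2.morphologyEx(m.astype(np.uint8),cv2.MORPH_CLOSE,np.ones((7,7)))
r=rect(d,blob(m,5),9); print("tray",r,"expect",B(-215)); print(cakes(d,48))
im=cv2.resize(d["img"],None,fx=3,fy=3,interpolation=cv2.INTER_LINEAR)
for y in(-78,-73,73,78):
    q=[proj(d,[*B(x,y),66])[0] for x in(-85,-15)]; print(y,np.round(q,1))
    a=[tuple(int(v) for v in (e+.5)*3) for e in q]; cv2.line(im,*a,(255,0,0),1)
cv2.imwrite("pics/ov.png",cv2.cvtColor(im[500:850,600:1200],cv2.COLOR_RGB2BGR))
```

```text
panel ((550.8909301757812, 6.195217132568359), (8.881897926330566, 118.44759368896484), 83.56727600097656) expect [551.12400974   8.02391244] -6.388689874858386
tray ((542.7391967773438, -65.9089584350586), (145.58187866210938, 139.9252471923828), 83.58513641357422) expect [543.22364368 -62.53517072]
[(543.4, -65.8)]
-78 [[246.5 195.4]
 [243.8 248.3]]
-73 [[250.7 195.8]
 [247.7 248.7]]
73 [[370.7 208.7]
 [362.3 260.4]]
78 [[374.7 209.1]
 [366.2 260.8]]
```

View pics/ov.png

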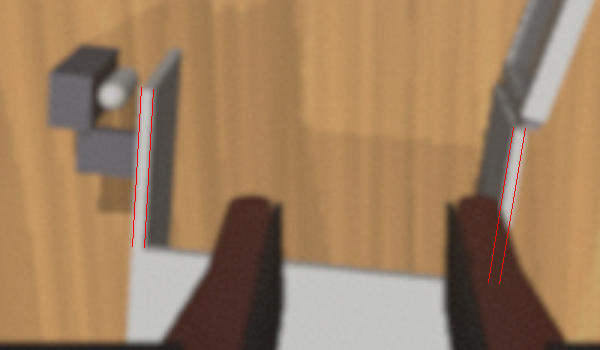

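The wall model matches the image to a pixel, and the tray is on the cubby's axis within 1 mm. Slide it home.

Run:
```python
from drag import *
pinch(B(-213),A)
ok=path(B(-213),A,B(-3),A,8,50)
if ok:
    for x in(-1.5,0,1,2):
        ctrl.servo_line([*T(B(x),A,-71),Z],20); s=ctrl.sense(); f=np.array(s["contact_force"]); print(x,s["grip_width"],f.round(1))
        if f[:2]@ux<-12: break
    release()
    d=look("k7.png",536,-330,480,0); print("t",ctrl.sense()["t"])
    d=look("k8.png",536,-240,480,np.pi/2)
```

```text
pinch 7.613918734320442 [0.5 1.8 1.6]
[540. -91.] 7.8 [-0.1 -2.   4.8]
[ 537. -117.] 8.0 [0.3 2.2 4.5]
[ 534. -143.] 7.9 [-0.2  2.   5.2]
[ 531. -169.] 7.7 [0.4 3.3 5.1]
[ 528. -195.] 7.8 [1.3 3.3 4.3]
[ 525. -221.] 7.6 [1.1 2.4 5.9]
[ 523. -247.] 7.6 [1.4 2.2 4.9]
[ 520. -273.] 7.9 [1.3 1.8 5.6]
-1.5 8.112486535989495 [0.4 4.8 6.5]
0 7.275422226919869 [0.8 5.7 5.6]
1 8.078829645325555 [1.1 8.8 6.5]
2 7.708380555415376 [ 1.1 12.4  7.2]
k7.png [ 535.8302692  -252.28809661  458.62116714]
t 91.25
k8.png [ 457.54475219 -240.94775593  458.9557809 ]
```

View pics/k7.png

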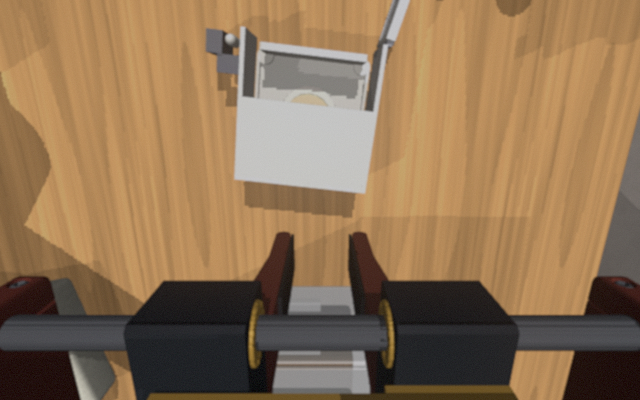

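Run:
```python
from drag import *
from meas import white,blob,rect
d=np.load("k7.npy",allow_pickle=True).item(); P=cloud(d)
m=white(d)&(P[...,2]>46)&(P[...,2]<58); m[75:]=0; m[:,:252]=0; m[:,372:]=0
r=rect(d,blob(m,3),52); e=np.array(r[0])-O; print("panel",r,"bay x,y",e@ux+71,e@uy)
hsv=cv2.cvtColor(d["img"],cv2.COLOR_RGB2HSV)
c=cv2.inRange(hsv,(15,45,90),(40,255,255)); c[:85]=0;c[115:]=0;c[:,:275]=0;c[:,345:]=0
v,u=np.nonzero(c); w=ray(d,u,v,48)[:,:2]-O; x,y=w@ux,w@uy; k=x.argmin(); print("cake front x",np.percentile(x,2),"y range",y.min(),y.max(),len(x))
```

```text
panel ((527.3067626953125, -206.69564819335938), (8.484732627868652, 118.3436279296875), 83.53137969970703) bay x,y 1.0363423207773081 0.22309877825380017
cake front x -23.7958219543121 y range -18.989151952706703 19.61928822859561 222
```

Tray home: x +1.0 mm, y +0.2 mm, square; the stack looks symmetric. Close the door by pushing its outer face.

Run:
```python
from door import *
ctrl.move_gripper(0,20); Y=-160; yaw=1.30; Z=215
t=1.76; p=rel(t,-42,Y); print(p)
ctrl.goto([p[0],p[1],330],down(yaw)); ctrl.servo_line([*p,Z],80); print(np.round(ctrl.sense()["contact_force"],1))
for t in np.linspace(1.76,0.12,24):
    ctrl.servo_line([*rel(t,-20,Y),Z],70); f=np.array(ctrl.sense()["contact_force"])
    if np.linalg.norm(f)>8: print(round(t,2),f.round(1))
for x in np.arange(-20,-8,1.):
  pass
for t in np.arange(.10,-.13,-.012):
    ctrl.servo_line([*rel(t,-19,Y),Z],20); f=np.array(ctrl.sense()["contact_force"]); print(round(t,3),f.round(1))
    if f[:2]@ux<-20: break
p=rel(0,-70,Y); ctrl.servo_line([*p,Z],60); ctrl.servo_line([*p,330],120)
d=look("k9.png",536,-330,480,0); print("t",ctrl.sense()["t"])
```

```text
[696.32442568 -55.28060241]
[0.5 0.6 0.5]
0.1 [-0.1  0.4  0.9]
0.088 [-0.7 -0.4  0.6]
0.076 [0.2 3.7 0.3]
0.064 [ 2.9  5.1 -0. ]
0.052 [ 3.3  6.8 -0.6]
0.04 [ 3.5  2.8 -0.1]
0.028 [-1.1 -0.6  0.2]
0.016 [ 0.1 -0.1  0. ]
0.004 [-0.4 -0.4  1.2]
-0.008 [-0.2  0.5  0.7]
-0.02 [1.3 3.8 0.3]
-0.032 [ 2.8 10.1  0.9]
-0.044 [ 2.6 16.6  1.5]
-0.056 [ 4.6 22.7  1.7]
k9.png [ 535.70702818 -251.79805092  459.0697574 ]
t 111.2333
```

View pics/k9.png

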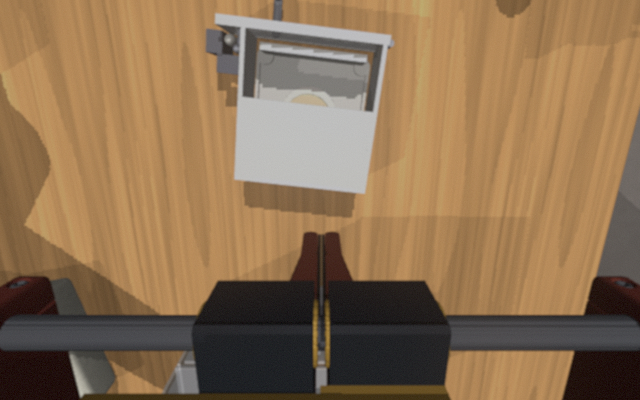

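The door's top edge runs (217,18)–(390,41), parallel to the roof. The force showed the catch bump (about 7 N), a release, then a hard stop. One last numeric check, then hand in.

Run:
```python
from drag import *
d=np.load("k9.npy",allow_pickle=True).item()
a,b=ray(d,217,18,66)[0],ray(d,390,41,66)[0]; e=b-a; print("door angle",np.arctan2(e[1],e[0])-(A+np.pi/2))
t=grab("top"); print("loose",[c for c in cakes(t)],"max dev mug etc: see top")
t0=cv2.cvtColor(cv2.imread("pics/top0.png"),cv2.COLOR_BGR2RGB)
print("bystander diff",np.abs(t["img"][60:145,185:360].astype(int)-t0[60:145,185:360]).mean())
c=cv2.cvtColor(d["img"],cv2.COLOR_RGB2HSV); c=cv2.inRange(c,(15,45,90),(40,255,255)); c[:85]=0;c[115:]=0;c[:,:275]=0;c[:,345:]=0
v,u=np.nonzero(c); w=ray(d,u,v,48)[:,:2]-O; print("cake",np.percentile(w@ux,2),(w@uy).min(),(w@uy).max())
s=ctrl.sense(); print(s["t"],np.round(s["contact_force"],1))
ctrl.finish_job()
```

```text
door angle -0.00875237161511136
loose [] max dev mug etc: see top
bystander diff 2.9842240896358545
cake -24.0093066314252 -18.94351099837074 19.83555615004867
111.2833 [0.2 0.7 0.2]
the job is handed in; nothing more can be done
```

The job is handed in at 111 s. I found four cream cakes, stacked them on the white tray's dish, opened the door, slid the tray home and then pushed the door shut. `finish_job` reports no verdict, so this rests on my own checks.

- **Stack:** the top cake was within about 1 mm of the dish centre before the tray went in. The lower cakes were not each measured after stacking. Once home, only the stack's front is visible under the roof. Its front edge read about 3 mm behind where I expected it, which I put down to the colour threshold; sideways it was symmetric, and it read the same after the door was shut. No loose cake was left in the final top view.
- **Tray:** measured at x +1.0 mm and y +0.2 mm from home, square, and pressed against the back wall with about 12 N.
- **Door:** it passed the catch at about 7 N, let go, then met a hard stop. Its measured angle was about −0.01 rad, so shut within measuring error.
- **Bystanders:** the mug, canister and spray bottle look unmoved against the first picture. The wrist read no contact at the end.

I noticed neither the knocked cake nor the slackened grip, and no check failed.

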